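# Dose two cleaning tablets into the blue tub

### The arm

A 7-joint arm with a two-finger parallel gripper is mounted at the origin on the work surface. World frame = base frame: x ahead of the robot, y to its left, z up, the work surface at z = 0. Lengths are in m, angles in rad, forces in N, time in s.
With the tool pointing down it reaches from about 0.375 to 0.925 m from the base axis. Payload 3.1 kg.
Tool frame: the origin (TCP) lies between the finger pads; the fingertips stand 14 mm ahead of it and the grasp point (between the pads) lies 5 mm behind it (manip.tips_ahead is the distance from the TCP to the fingertips, in m); x points along the fingers, z is the direction in which the jaws open and shut, and the axes are right-handed (so a half turn about x gives the same grasp; the last joint's range is limited). The gripper opens to 85 mm and grips with 20 to 120 N. Pads are 22 mm wide; open, the fingers measure 114 mm over their backs; the gripper's body (76 mm by 85 mm) begins 54 mm behind the grasp point. The pads swing forward as they close: fully open they stand 13 mm farther back than shut.
Start: joints at [-1.361, 0.383, 0.044, 1.598, -0.018, 1.161, -0.05], TCP at [0.197, 0.619, 0.245] pointing down, gripper open.
Joint ranges: [-2.61, 2.61], [-0.41, 2.15], [-1.48, 1.57], [0, 2.5], [-1.57, 4.71], [0.05, 1.97], [-2.85, 2.85]. Speed limits (rad/s): [2.79, 2.79, 3.14, 3.14, 3.14, 3.14, 3.14].

### API

Orientations are given as a unit quaternion [w, x, y, z].
In Python, from station import manip gives the robot as it stands.
- The arm moves only by the tool apply_moves, never from a script. Its argument "deltas" is one flat list of numbers, 7 for each row, row after row: the turn, a rotation vector about the tool's x, y, z in degrees, then the shift along the tool's x, y, z in mm, then the opening, from 0 (shut) to 1 (fully open). In form: [ax, ay, az, tx, ty, tz, fingers, ax, ay, az, tx, ty, tz, fingers, ...]. A call has 1 to 10 rows; each row is the pose to reach, as a shift and turn from the pose commanded when the call began, along the tool's axes at that moment; what a row does not reach only later rows make up. A row lasts 1/12 s, in which the tool goes at most 41.7 mm and 7.16 degrees, less where a joint would pass 70% of its speed; a pose out of reach is approached as far as the arm can. A call with a gripper value outside its range is refused whole. The fingers move at their own pace and stop on an object; "squeeze" is the grip in N (left out, the last holds). Time passes only in rows, so rows that repeat a pose let the fingers close. It gives the time, the measured TCP pose, the force and the opening at its end, in the units of the state.
- manip.observe(): the state, without advancing time (a new reading comes with each control period).
- manip.snapshot(name): name is "scene" or "top"; returns (picture, depth): 384x512x3 uint8, blue, green, red; 384x512 float32, m along the optical axis (not along the pixel's ray), 0 where there is no reading.
- manip.camera_params(name): a dict with "fovy" (degrees; the focal length in pixels is half the picture's height over the tangent of half this angle, whatever the lens; pixels are square), "cx", "cy" (the principal point, pixels), "R" (3x3) and "t" (3): a world point X has camera coordinates R X + t. Camera axes: x right, y down, z forward; pixel columns grow to the right and rows downward; lengths in m; the calibration is good to about 2 mm. A picture is of the moment at which its call begins. camera_params takes no time and is no camera call.
- manip.close_job(): hands the job in, once; it reports no verdict.
The state is a dict: "time": time; "qpos": joint angles; "qd": joint speeds; "tau": joint torques, N m; "ee_pos": TCP position; "orientation": TCP orientation; "ft_force": force on the tool from outside, world axes, zero at the start; "ft_torque": the same for the moment, N m; "finger_gap": finger opening in m.
Only numpy, scipy, OpenCV 4.12 (cv2) and the standard library are available. Lean on these libraries where they do the work, as an engineer would, in place of code of your own. Each camera call takes 0.05 s, during which the arm holds its last target.

### The job

Take the green scoop by its black upright handle, scoop up both yellow cleaning tablets from the grey tray and tip them into the blue tub, not the red one. Then stand the scoop back upright in the tray or on the table and let go; leave the blue tub standing where it is, and never touch the tablets with the fingers.

Things in the scene. Friction and masses are not known exactly. Their poses are not given: they have to be found in the camera images.
- scoop: loose green plastic scoop, 160 g, standing in a grey tray. Origin: underside, below the handle; z up; the open mouth faces -x, at the start roughly towards the robot. Handle: square upright post 24 x 24 mm, sides along x and y, top at z = 130 mm, black from 60 mm up. Bowl: flat 2 mm floor from x = -12 to the front edge at -105 mm, no sill; 90 mm wide inside, 96 outside; walls 28 mm high
- tablet1: round yellow tablet 28 mm across, 15 mm thick, 15 g, bevelled 6 mm all round, lying flat in the tray ahead of the scoop's mouth. Origin: centre of its underside. The fixed tray has 30 mm high walls, floor 5 mm above the table; in the scoop's starting frame its inner faces are at x = -197.5 and 27.5 mm, y = -65 and 65 mm (always so: keep that pose in mind)
- tablet2: the second, identical yellow tablet, beside the first: each lies 12 to 24 mm off the scoop's centre line, this one on its -y side, the first on +y. Origin: centre of its underside. Pushed along the tray floor to the near end wall, the scoop's front edge slips under both, as that wall stops them. They slide off its floor when it is tilted by 30 degrees or more
- blue_tub: an open round blue plastic tub standing on the table, loose, 0.25 kg: 140 mm across at the rim, 120 mm at the foot, 85 mm high, walls 4 mm and floor 5 mm thick, with two small ears at the rim. Origin: centre of its underside, z up to the mouth. A red tub of the same shape also stands there and is not to be used
Mind the look-alikes: they are no part of the job. Leave any pink, purple or turquoise look-alike of the tablet2 alone.

How it is judged:
On the way, in this order (a step that is already met when the one before it is completed fails the run):
1. both tablets lie in the scoop's bowl and the scoop is lifted at least 50 mm above the table (x of tablet1 in the frame of scoop between -0.115 and -0.01 m and y of tablet1 in the frame of scoop between -0.05 and 0.05 m and z of tablet1 in the frame of scoop between -0.005 and 0.045 m and x of tablet2 in the frame of scoop between -0.115 and -0.01 m and y of tablet2 in the frame of scoop between -0.05 and 0.05 m and z of tablet2 in the frame of scoop between -0.005 and 0.045 m and height (world z) of scoop above 0.05 m), for 0.2 s.
2. both tablets are inside the blue tub (horizontal distance between each of tablet1, tablet2 and blue_tub below 0.066 m and z of tablet1 in the frame of blue_tub between 0 and 0.065 m and z of tablet2 in the frame of blue_tub between 0 and 0.065 m), for 0.2 s.
At the end, for the whole second after the job is handed in: Both tablets lie at rest inside the blue tub; the tub stands upright (within 10 degrees) within 40 mm of where it began; the scoop stands upright (within 10 degrees) on its underside in the tray or on the table, released and at rest (all of step 2 and linear speed of each of tablet1, tablet2 below 0.05 m/s and angle between each of blue_tub, scoop's own z axis and vertical below 0.17 rad and distance of blue_tub from where it was at the start of the episode below 0.04 m and linear speed of each of blue_tub, scoop below 0.02 m/s and height (world z) of scoop between -0.01 and 0.025 m); the robot touches nothing.
It fails at once if the fingers touch a tablet (over 1 N) (contact force between the fingers and tablet1 above 1 N or contact force between the fingers and tablet2 above 1 N).
It also fails if it takes over 64 s, if anything falls off the work surface, if the arm or the gripper's body presses on something with over 40 N, if the wrist force passes 120 N, or if a joint passes its speed limit or range.

## Working session

There is one attempt and no reset: what is moved stays moved. The work goes in short steps, Python scripts to look and compute and a tool call to move; the robot and the scene stay as the last step left them, time stands still between calls to the robot, and variables do not carry over. Pictures are saved under pics/ and viewed, and the job is handed in when it is done.

Besides the shell and the picture viewer there is one more tool, called after "Request:" as name(argument=value, ...) on one line, values as JSON. apply_moves: Moves the arm, as the interface text tells. Its arguments: {"type":"object","properties":{"deltas":{"type":"array","items":{"type":"number"}},"squeeze":{"type":"number"}},"required":["deltas"]}

```bash
ls; mkdir -p pics; python3 - <<'E'
from station import manip
import cv2,numpy as np
s=manip.observe();print(s)
for n in("scene","top"):
    p,d=manip.snapshot(n);cv2.imwrite(f"pics/{n}0.png",p);np.save(f"pics/{n}0.npy",d)
    print(n,manip.camera_params(n))
E
```

```text
pics
{'time': 0.0, 'qpos': array([-1.360788  ,  0.3838311 ,  0.04385604,  1.59960945, -0.01784478,
        1.16118933, -0.04991266]), 'qd': array([-0.00084686,  0.00203494,  0.000284  ,  0.00121154,  0.00174457,
       -0.00052821,  0.0010056 ]), 'tau': array([ 4.86716763e-04, -4.33447731e+01,  1.02488995e+00, -2.49522704e+01,
        1.06504819e-02,  1.11963507e-02,  7.14351756e-06]), 'ee_pos': array([0.19668535, 0.61856406, 0.24387357]), 'orientation': array([ 0.57001322, -0.4180683 ,  0.57143479,  0.41685264]), 'ft_force': array([ 0.15654895, -0.71842203, -0.50470067]), 'ft_torque': array([-0.04678692,  0.00096355, -0.00970324]), 'finger_gap': 0.08540425928537923}
scene {'fovy': 52.12054078898059, 'cx': 258.0701233192297, 'cy': 190.52624307281172, 'R': array([[ 0.67809069,  0.734975  ,  0.00218354],
       [ 0.43053256, -0.39479962, -0.81164954],
       [-0.59568006,  0.55131208, -0.58414061]]), 't': array([-0.32647323, -0.18076183,  1.07739141])}
top {'fovy': 48.074017004511596, 'cx': 254.47474669696746, 'cy': 196.00712360106283, 'R': array([[ 0.01012534, -0.99970583, -0.02203939],
       [-0.99665174, -0.00830117, -0.08134122],
       [ 0.08113434,  0.02278921, -0.99644261]]), 't': array([-0.00408771,  0.50821576,  0.83599236])}
```

View pics/scene0.png

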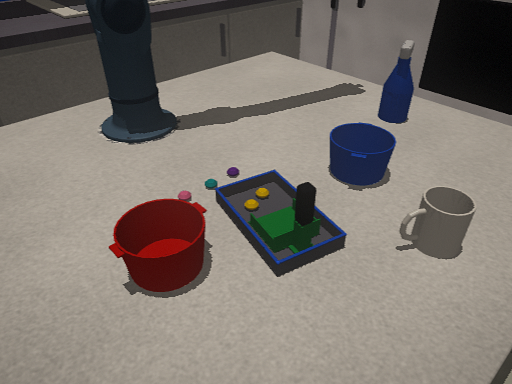

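View pics/top0.png

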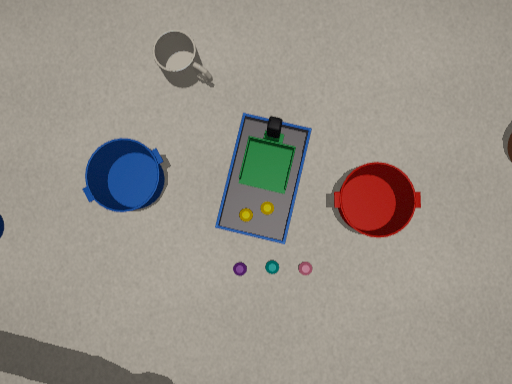

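Both views show the grey tray with its blue rim, with the scoop at its far end (handle at about (274,127) in the top picture). The yellow tablets are at (246,215) and (267,208). The blue tub is to the left at (125,175) and the red one to the right. Next I'll measure these.

```bash
cat > h.py <<'E'
import cv2,numpy as np
from station import manip
def cloud(n,d):
    c=manip.camera_params(n);f=d.shape[0]/2/np.tan(np.radians(c["fovy"])/2)
    v,u=np.mgrid[:d.shape[0],:d.shape[1]]
    P=np.stack([(u-c["cx"])/f*d,(v-c["cy"])/f*d,d],-1)-c["t"]
    W=P@c["R"]; W[d==0]=np.nan
    return W
def hsv(p): return cv2.cvtColor(p,cv2.COLOR_BGR2HSV)
E
python3 - <<'E'
from h import *
for n in("top","scene"):
    p=cv2.imread(f"pics/{n}0.png");d=np.load(f"pics/{n}0.npy");W=cloud(n,d);H=hsv(p)
    print(n,"table z",np.nanmedian(W[...,2]))
    def st(name,m):
        k,l,s,c=cv2.connectedComponentsWithStats(m.astype(np.uint8))
        for i in range(1,k):
            if s[i,4]<25: continue
            w=W[l==i]; w=w[~np.isnan(w[:,0])]
            if len(w)<10: continue
            top=np.percentile(w[:,2],90); t=w[w[:,2]>top-.008]
            r=cv2.minAreaRect((t[:,:2]*1000).astype(np.float32))
            print(name,c[i].round(),s[i,4],"top",round(top,3),"mean",t.mean(0).round(4),"rect",np.round(r[0],1),np.round(r[1],1),round(r[2],1), "circ",np.round(cv2.minEnclosingCircle((t[:,:2]*1000).astype(np.float32))[1],1),np.round(cv2.minEnclosingCircle((t[:,:2]*1000).astype(np.float32))[0],1))
    h,s,v=H[...,0],H[...,1],H[...,2]
    st("yellow",(h>18)&(h<35)&(s>150)&(v>90))
    st("blue",(h>105)&(h<125)&(s>130)&(v>50))
    st("black",(v<40)&(W[...,2]>.1)&(W[...,0]>.3))
    st("green",(h>50)&(h<75)&(s>130)&(v>30))
E
```

```text
top table z 1.8356677530680226e-05
yellow [267. 208.] 136 top 0.021 mean [ 0.4852 -0.0243  0.0181] rect [484.9 -24.5] [24. 24.] 0.3 circ 13.1 [485.1 -24.1]
yellow [246. 214.] 142 top 0.021 mean [0.4711 0.0179 0.0182] rect [470.5  18.3] [24.1 26. ] 0.9 circ 13.3 [471.4  18.3]
blue [263. 179.] 939 top 0.032 mean [ 0.5465 -0.0147  0.0307] rect [545.2 -16.4] [140.2 234.5] 77.1 circ 135.4 [545.  -16.5]
blue [124. 175.] 4613 top 0.083 mean [0.5461 0.2522 0.0824] rect [541.4 246.5] [138.7 136.6] 71.1 circ 78.9 [540.6 245.8]
blue [  1. 226.] 58 top 0.013 mean [0.4427 0.5153 0.0095] rect [441.8 515.3] [36.5  5.5] 1.3 circ 18.2 [441.7 517.9]
black [274. 126.] 186 top 0.135 mean [ 0.6261 -0.035   0.1336] rect [626.3 -35.4] [23.8 23.2] 78.4 circ 14.5 [625.8 -35. ]
green [267. 163.] 2420 top 0.032 mean [ 0.5984 -0.0265  0.0381] rect [582.5 -25.1] [ 95.3 102.9] 77.1 circ 62.9 [573.5 -23.6]
scene table z -8.803802005927599e-05
yellow [262. 192.] 97 top 0.02 mean [0.4746 0.0174 0.0172] rect [474.1  17.6] [24.4 20.1] 47.1 circ 13.1 [471.8  19.6]
yellow [251. 204.] 109 top 0.02 mean [ 0.4889 -0.0245  0.0171] rect [487.3 -23.6] [25.4 23.6] 34.5 circ 13.8 [485.8 -22.7]
blue [397.  94.] 1548 top 0.139 mean [0.4474 0.5435 0.1477] rect [447.  543.4] [44.1 21.7] 24.5 circ 22.2 [443.9 549.8]
blue [360. 152.] 3289 top 0.082 mean [0.5428 0.2466 0.0806] rect [541.5 248.6] [138.2 138.2] 75.4 circ 80.5 [547.5 252.4]
blue [278. 222.] 825 top 0.032 mean [ 0.5651 -0.0322  0.0305] rect [543.7 -14.2] [140.6 239.3] 76.9 circ 135.5 [544.6 -17.2]
black [494.  16.] 1091 top 0.191 mean [0.3625 1.3305 0.1922] rect [ 361. 1332.] [ 25.8 115.9] 88.8 circ 58.0 [ 361.  1330.2]
black [305. 196.] 421 top 0.135 mean [ 0.6301 -0.0371  0.1328] rect [628.2 -35.5] [21.9 24.2] 76.8 circ 14.5 [627.7 -34.4]
green [285. 230.] 1808 top 0.045 mean [ 0.6284 -0.0409  0.0494] rect [626.1 -34.7] [93.4 28.3] 76.4 circ 46.7 [614.2 -31.8]
```

```bash
cat >> h.py <<'E'
from scipy.spatial.transform import Rotation as Ro
def cur():
    s=manip.observe();q=s["orientation"];return s,np.array(s["ee_pos"]),Ro.from_quat([q[1],q[2],q[3],q[0]])
def target(yaw,sign=1,pitch=0):
    # tool orientation holding scoop at yaw(deg); pitch>0 = mouth down (about scoop -y)
    S=Ro.from_euler("ZY",[yaw,-pitch],degrees=True)
    x=np.array([0,0,-1.]);z=np.array([sign,0,0.]);y=np.cross(z,x)
    return S*Ro.from_matrix(np.stack([x,y,z],1))
def delta(p,R):
    s,p0,R0=cur()
    print("rotvec deg",(R0.inv()*R).as_rotvec(degrees=True).round(2),"shift mm",(R0.inv().apply(np.array(p)-p0)*1000).round(1))
E
python3 - <<'E'
from h import *
s,p,R=cur();print(p,R.as_matrix().round(3))
for sg in(1,-1):
    delta([.627,-.0352,.2],target(-13,sg))
# rim fit of tub
for n in("top","scene"):
    pic=cv2.imread(f"pics/{n}0.png");W=cloud(n,np.load(f"pics/{n}0.npy"));H=hsv(pic)
    m=(H[...,0]>105)&(H[...,0]<125)&(H[...,1]>130)&(np.abs(W[...,2]-.083)<.004)&(np.hypot(W[...,0]-.54,W[...,1]-.247)<.1)
    t=W[m][:,:2]
    c=np.array([.541,.247])
    for _ in range(20):
        r=np.hypot(*(t-c).T);k=(np.abs(r-.068)<.004)|(_<3)&(r<.08)
        A=np.c_[2*t[k],np.ones(k.sum())];x=np.linalg.lstsq(A,(t[k]**2).sum(1),rcond=None)[0];c=x[:2]
    print(n,c,np.sqrt(x[2]+c@c),k.sum(),m.sum())
    a=np.degrees(np.arctan2(*(t[r>.073]-c).T[::-1]));print("ear angles",np.sort(a).round()[::6])
E
```

```text
[0.19667972 0.61866809 0.24400139] [[-0.001 -0.953  0.303]
 [-0.002  0.303  0.953]
 [-1.    -0.    -0.002]]
rotvec deg [85.37 -0.11  0.11] shift mm [  45.3 -608.2 -492.7]
rotvec deg [-94.63  -0.11  -0.11] shift mm [  45.3 -608.2 -492.7]
top [0.54049547 0.24571992] 0.06725005747086342 585 688
ear angles [-71. -68. -65. -61. -59. -55. -52. -49. 112. 115. 118. 122. 126. 127.]
scene [0.54198329 0.24817068] 0.06737314711042641 425 469
ear angles [-71. -67. -62. -57. -52. 110.]
```

Request:
apply_moves(deltas=[85,0,0,20,-608,-493,1,85,0,0,20,-608,-493,1,85,0,0,20,-608,-493,1,85,0,0,20,-608,-493,1,85,0,0,20,-608,-493,1,85,0,0,20,-608,-493,1,85,0,0,20,-608,-493,1,85,0,0,20,-608,-493,1,85,0,0,20,-608,-493,1,85,0,0,20,-608,-493,1], squeeze=100)

```text
time: 0.93
ee_pos: [0.4261, 0.2693, 0.2343]
orientation: [0.707, -0.002, 0.707, 0.002]
ft_force: [0.3, 0.3, -0.6]
finger_gap: 0.0859
```

```bash
python3 - <<'E'
from h import *
delta([.627,-.0352,.2],target(-13))
E
```

```text
rotvec deg [13.4  -0.03  0.  ] shift mm [  34.2 -305.9  198.8]
```

Request:
apply_moves(deltas=[13,0,0,34,-306,199,1,13,0,0,34,-306,199,1,13,0,0,34,-306,199,1,13,0,0,34,-306,199,1,13,0,0,34,-306,199,1,13,0,0,34,-306,199,1,13,0,0,34,-306,199,1,13,0,0,34,-306,199,1,13,0,0,34,-306,199,1,13,0,0,34,-306,199,1])

```text
time: 1.77
ee_pos: [0.6303, -0.0423, 0.2001]
orientation: [0.703, 0.077, 0.702, -0.082]
ft_force: [0.1, -2.1, -0.5]
finger_gap: 0.0855
```

Request:
apply_moves(deltas=[0,0,0,0,0,0,1,0,0,0,0,0,0,1,0,0,0,0,0,0,1,0,0,0,0,0,0,1])

```text
time: 2.1
ee_pos: [0.6282, -0.0293, 0.2004]
orientation: [0.703, 0.075, 0.704, -0.074]
ft_force: [0.2, -0.3, -0.1]
finger_gap: 0.0852
```

```bash
python3 - <<'E'
from h import *
print(cur()[0]["qpos"].round(2))
delta([.6275,-.0352,.105],target(-13))
p,d=manip.snapshot("top");cv2.imwrite("pics/top1.png",p[60:260,150:400].repeat(3,0).repeat(3,1))
E
```

```text
[-0.5   0.44  0.61  1.72 -0.28  1.08 -0.  ]
rotvec deg [ 0.95 -0.06 -0.07] shift mm [95.4 -6.   0.6]
```

View pics/top1.png

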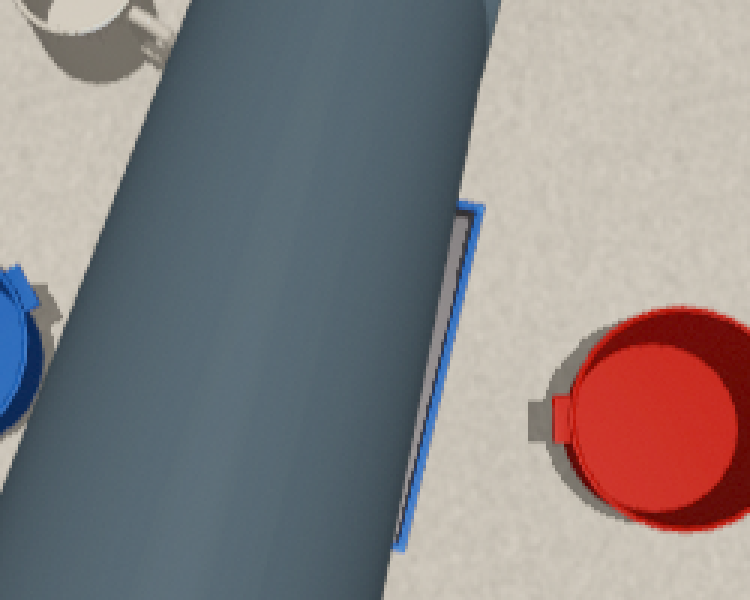

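Request:
apply_moves(deltas=[1,0,0,0,-6,0.5,1,1,0,0,0,-6,0.5,1,1,0,0,30,-6,0.5,1,1,0,0,60,-6,0.5,1,1,0,0,85,-6,0.5,1,1,0,0,100,-6,0.5,1,1,0,0,100,-6,0.5,1,1,0,0,100,-6,0.5,1])

```text
time: 2.82
ee_pos: [0.6276, -0.038, 0.1003]
orientation: [0.702, 0.081, 0.703, -0.082]
ft_force: [0.2, -0.5, 1.1]
finger_gap: 0.0855
```

```bash
python3 - <<'E'
from h import *
delta([.6275,-.0352,.100],target(-13))
p,d=manip.snapshot("scene");cv2.imwrite("pics/s1.png",p[120:320,180:430].repeat(3,0).repeat(3,1))
E
```

```text
rotvec deg [-0.26 -0.07  0.04] shift mm [ 0.3  2.7 -0.7]
```

View pics/s1.png

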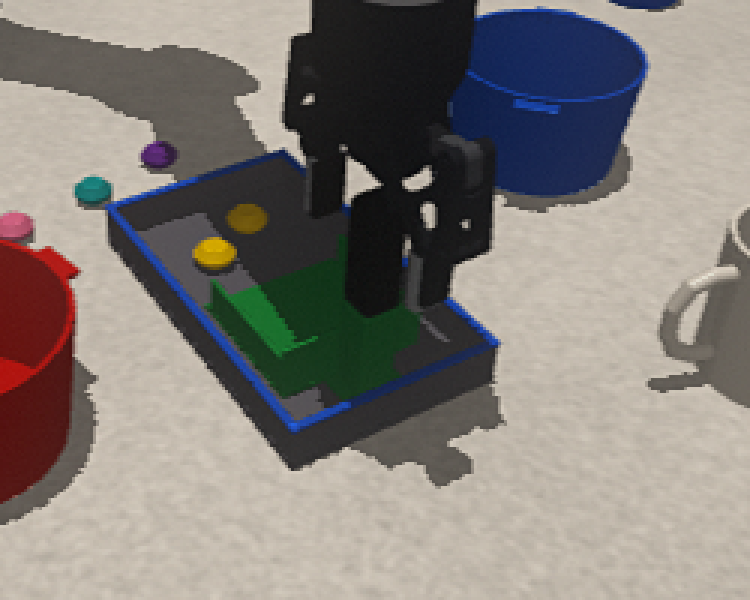

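The open fingers straddle the black handle along the scoop's x: the handle is at about (375,255) in the crop, with a finger each side at (322,180) and (430,250). Next I'll correct y and close.

Request:
apply_moves(deltas=[0,0,0,0,2.5,-0.5,1,0,0,0,0,2.5,-0.5,1,0,0,0,0,2.5,-0.5,0,0,0,0,0,2.5,-0.5,0,0,0,0,0,2.5,-0.5,0,0,0,0,0,2.5,-0.5,0,0,0,0,0,2.5,-0.5,0,0,0,0,0,2.5,-0.5,0,0,0,0,0,2.5,-0.5,0,0,0,0,0,2.5,-0.5,0], squeeze=100)

```text
time: 3.7
ee_pos: [0.6283, -0.0354, 0.1009]
orientation: [0.703, 0.082, 0.702, -0.082]
ft_force: [-0.4, 0.5, 2.5]
finger_gap: 0.0229
```

Request:
apply_moves(deltas=[0,0,0,0,0,0,0,0,0,0,0,0,0,0,0,0,0,0,0,0,0,0,0,0,0,0,0,0])

```text
time: 4.03
ee_pos: [0.6282, -0.0354, 0.1009]
orientation: [0.703, 0.082, 0.702, -0.082]
ft_force: [-0.5, 0.4, 3.3]
finger_gap: 0.0231
```

```bash
python3 - <<'E'
from h import *
s,p,R=cur();print(s["ft_force"].round(2),s["ft_torque"].round(2),s["finger_gap"])
delta([.6275,-.0352,.100],target(-13))
p,d=manip.snapshot("scene");cv2.imwrite("pics/s2.png",p[120:320,180:430].repeat(3,0).repeat(3,1))
E
```

```text
[-0.48  0.44  3.34] [-0.05  0.08  0.03] 0.023055919666953088
rotvec deg [-0.25  0.02 -0.01] shift mm [ 0.9  0.  -0.8]
```

View pics/s2.png

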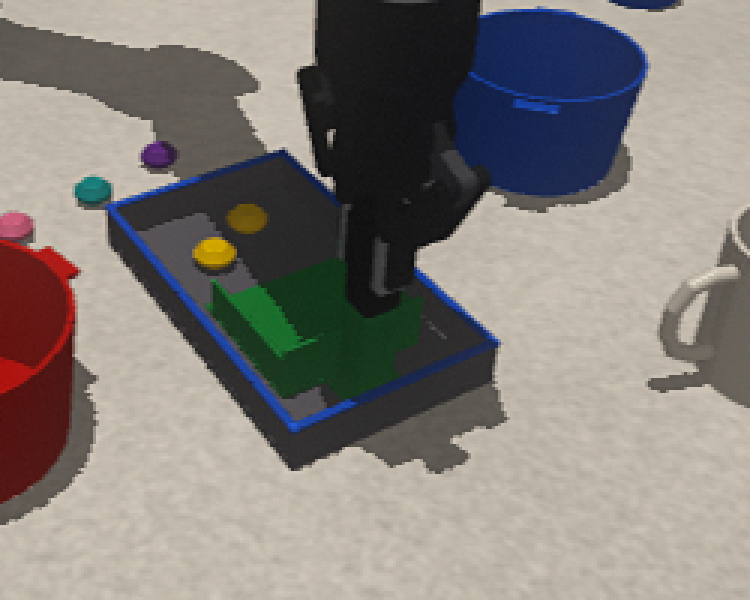

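Gripped at a 23 mm gap. Next I'll push towards the near wall, slowing down at the end.

Request:
apply_moves(deltas=[0,0,0,0,0,-4,0,0,0,0,0,0,-12,0,0,0,0,0,0,-20,0,0,0,0,0,0,-28,0,0,0,0,0,0,-36,0,0,0,0,0,0,-43,0,0,0,0,0,0,-49,0,0,0,0,0,0,-55,0,0,0,0,0,0,-60,0,0,0,0,0,0,-60,0])

```text
time: 4.92
ee_pos: [0.5687, -0.0213, 0.1008]
orientation: [0.702, 0.082, 0.703, -0.081]
ft_force: [0.6, 0.3, 4.2]
finger_gap: 0.0225
```

```bash
python3 - <<'E'
from h import *
s,p,R=cur();print(s["ft_force"].round(2),s["ft_torque"].round(2),s["finger_gap"])
delta([.6275-.06*.9744,-.0352+.06*.225,.100],target(-13))
p,d=manip.snapshot("scene");cv2.imwrite("pics/s3.png",p[120:320,180:430].repeat(3,0).repeat(3,1))
E
```

```text
[0.61 0.27 4.21] [-0.06 -0.09 -0.04] 0.022538117947235623
rotvec deg [-0.24 -0.06 -0.02] shift mm [ 0.8 -0.4  0.5]
```

View pics/s3.png

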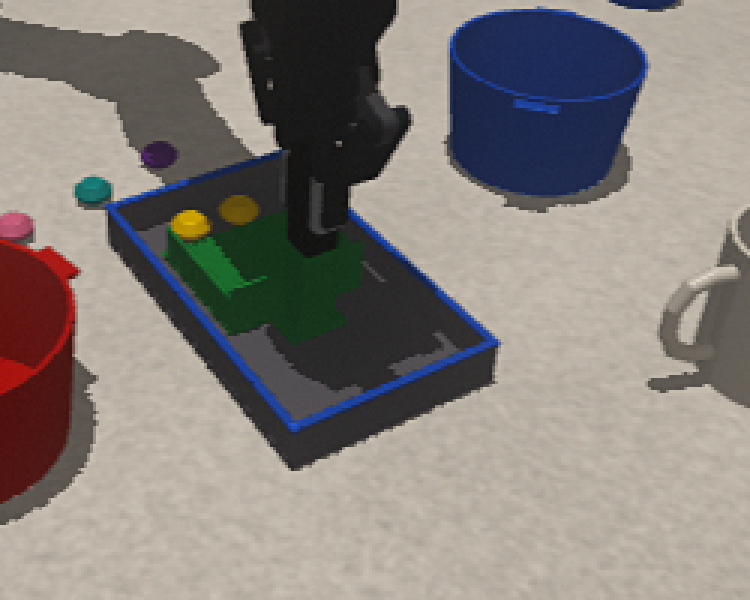

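Request:
apply_moves(deltas=[0,0,0,0,0,-3,0,0,0,0,0,0,-6,0,0,0,0,0,0,-9,0,0,0,0,0,0,-12,0,0,0,0,0,0,-15,0,0,0,0,0,0,-18,0,0,0,0,0,0,-21,0,0,0,0,0,0,-24,0,0,0,0,0,0,-27,0,0,0,0,0,0,-28,0])

```text
time: 5.8
ee_pos: [0.5422, -0.0151, 0.1008]
orientation: [0.703, 0.082, 0.702, -0.082]
ft_force: [3.1, -1.1, 3.4]
finger_gap: 0.023
```

```bash
python3 - <<'E'
from h import *
s,p,R=cur();print(s["ft_force"].round(2),s["ft_torque"].round(2),s["finger_gap"])
delta([.6275-.088*.9744,-.0352+.088*.225,.100],target(-13))
p,d=manip.snapshot("scene");cv2.imwrite("pics/s4.png",cv2.resize(p[160:240,200:320],None,fx=6,fy=6,interpolation=2))
E
```

```text
[ 3.1  -1.07  3.41] [-0.25 -0.91 -0.06] 0.022950511121282657
rotvec deg [-0.25  0.02 -0.01] shift mm [ 0.8 -0.4 -0.4]
```

View pics/s4.png

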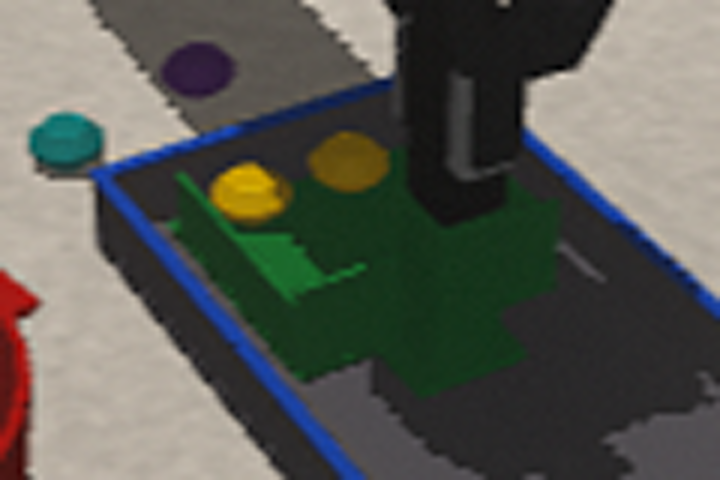

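Both tablets are between the bowl's walls, at about (250,192) and (348,160) in the crop. The push force is 3 N. Next I'll push a few mm further.

Request:
apply_moves(deltas=[0,0,0,0,0,-1,0,0,0,0,0,0,-2,0,0,0,0,0,0,-3,0,0,0,0,0,0,-3,0])

```text
time: 6.18
ee_pos: [0.5396, -0.0145, 0.1008]
orientation: [0.703, 0.082, 0.702, -0.082]
ft_force: [2.6, -1.0, 4.7]
finger_gap: 0.023
```

```bash
python3 - <<'E'
from h import *
s,p,R=cur();print(s["ft_force"].round(2),s["ft_torque"].round(2),s["finger_gap"])
pic,d=manip.snapshot("scene");W=cloud("scene",d);H=hsv(pic)
m=(H[...,0]>18)&(H[...,0]<35)&(H[...,1]>150)&(H[...,2]>70)
k,l,st,c=cv2.connectedComponentsWithStats(m.astype(np.uint8))
o=np.array([.6275,-.0352]);ex=np.array([.9744,-.225])
print("tcp along",(p[:2]-o)@ex)
for i in range(1,k):
    if st[i,4]<20: continue
    w=W[l==i];q=w[:,:2]-o
    print(c[i].round(),st[i,4],"z",np.percentile(w[:,2],[5,50,95]).round(4),"x0",np.percentile(q@ex,[2,50,98]).round(4),"y0",np.percentile(q@[.225,.9744],[2,50,98]).round(4))
E
```

```text
[ 2.56 -1.02  4.65] [-0.18 -0.77  0.  ] 0.02303487457794762
tcp along -0.0903124350966835
[258. 187.] 99 z [0.0129 0.0188 0.0224] x0 [-0.1921 -0.1782 -0.1715] y0 [0.0083 0.0177 0.0299]
[241. 192.] 104 z [0.0134 0.0187 0.0219] x0 [-0.1983 -0.179  -0.1703] y0 [-0.0304 -0.0215 -0.0084]
```

The tablet tops are at 22 mm, which is 5+2+15, so both lie on the scoop floor. Next I'll back off slightly and lift gently.

Request:
apply_moves(deltas=[0,0,0,0,0,1,0,0,0,0,0,0,2,0,0,0,0,-2,0,2,0,0,0,0,-6,0,2,0,0,0,0,-12,0,2,0,0,0,0,-19,0,2,0,0,0,0,-26,0,2,0,0,0,0,-33,0,2,0,0,0,0,-38,0,2,0,0,0,0,-40,0,2,0])

```text
time: 7.07
ee_pos: [0.542, -0.0149, 0.1419]
orientation: [0.703, 0.082, 0.702, -0.081]
ft_force: [0.0, -1.0, -1.8]
finger_gap: 0.023
```

```bash
python3 - <<'E'
from h import *
s,p,R=cur();print(s["ft_force"].round(2),s["ft_torque"].round(2),s["finger_gap"])
p,d=manip.snapshot("scene");cv2.imwrite("pics/s5.png",cv2.resize(p[140:240,190:320],None,fx=6,fy=6,interpolation=2))
E
```

```text
[ 0.03 -0.95 -1.75] [ 0.   -0.1   0.07] 0.02304089062441019
```

View pics/s5.png

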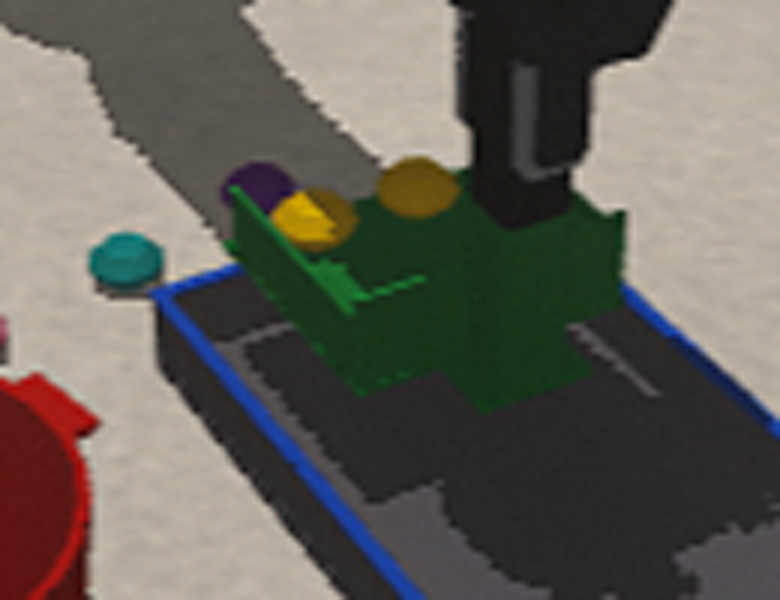

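Both tablets are in the raised bowl, at (315,220) and (418,187) in the crop. Next I'll lift further with a small mouth-up tilt.

Request:
apply_moves(deltas=[0,0.5,0,-6,0,0,0,0,1,0,-14,0,0,0,0,2,0,-24,0,0,0,0,3,0,-36,0,0,0,0,4,0,-48,0,0,0,0,5,0,-60,0,0,0,0,6,0,-72,0,0,0,0,7,0,-84,0,0,0,0,8,0,-92,0,0,0,0,8,0,-95,0,0,0])

```text
time: 7.95
ee_pos: [0.5427, -0.0153, 0.237]
orientation: [0.652, 0.087, 0.749, -0.076]
ft_force: [0.5, 0.7, -2.2]
finger_gap: 0.0232
```

Request:
apply_moves(deltas=[0,0,0,0,0,0,0,0,0,0,0,0,0,0,0,0,0,0,0,0,0])

```text
time: 8.2
ee_pos: [0.5406, -0.0149, 0.2348]
orientation: [0.651, 0.087, 0.75, -0.076]
ft_force: [0.2, -0.5, -2.2]
finger_gap: 0.0231
```

```bash
cat >> h.py <<'E'
C=np.array([.541,.247])
def pose(pitch,off,ez,yaw=-13):
    a=np.radians(pitch);y=np.radians(yaw);ex=np.array([np.cos(y),np.sin(y)])
    dx=.105*np.cos(a)-.0958*np.sin(a);dz=.105*np.sin(a)+.0958*np.cos(a)
    return np.r_[C+(off+dx)*ex,ez+dz],target(yaw,1,pitch)
E
python3 - <<'E'
from h import *
s,p,R=cur();print(p,s["qpos"].round(2),s["ft_force"].round(2))
print(pose(-8,.025,.14)[0]);delta(*pose(-8,.025,.14))
p,d=manip.snapshot("scene");cv2.imwrite("pics/s6.png",p)
E
```

```text
[ 0.54062115 -0.01485571  0.23483536] [-0.57  0.31  0.65  1.8  -0.22  1.24 -0.08] [ 0.24 -0.47 -2.21]
[0.67966351 0.21498701 0.22025451]
rotvec deg [-0.25 -0.09 -0.01] shift mm [  2.7 255.6  83.9]
```

View pics/s6.png

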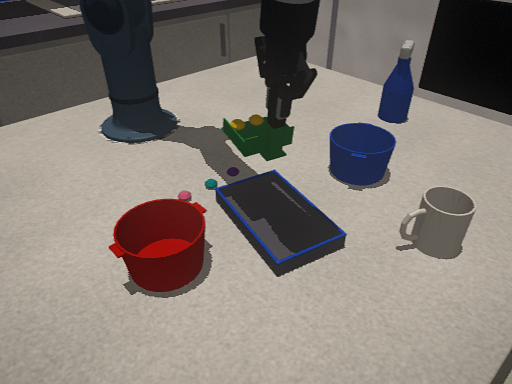

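```bash
python3 - <<'E'
from h import *
W=cloud("top",np.load("pics/top0.npy"))[25:95,145:220].reshape(-1,3);w=W[W[:,2]>.02];print(w.min(0),w.max(0))
E
```

```text
[0.73355475 0.08623674 0.02000571] [0.81589733 0.19345423 0.09784387]
```

Both tablets sit in the bowl, and the path to the tub is clear (the mug is 98 mm high at x>0.73). Next I'll travel to the tub.

Request:
apply_moves(deltas=[0,0,0,-5,6,2,0,0,0,0,-5,18,6,0,0,0,0,-5,34,11,0,0,0,0,-5,52,17,0,0,0,0,-5,70,23,0,0,0,0,-5,88,29,0,0,0,0,-5,106,35,0,0,0,0,-5,122,40,0,0,0,0,-5,134,44,0,0,0,0,-5,142,47,0])

```text
time: 9.08
ee_pos: [0.6207, 0.117, 0.2331]
orientation: [0.652, 0.086, 0.75, -0.074]
ft_force: [-0.3, 1.0, -1.5]
finger_gap: 0.0232
```

Request:
apply_moves(deltas=[0,0,0,0,5,2,0,0,0,0,0,15,5,0,0,0,0,0,30,10,0,0,0,0,0,46,15,0,0,0,0,0,62,20,0,0,0,0,0,78,26,0,0,0,0,0,92,30,0,0,0,0,0,104,34,0,0,0,0,0,111,36,0,0,0,0,0,114,37,0])

```text
time: 9.92
ee_pos: [0.6819, 0.2163, 0.2285]
orientation: [0.652, 0.087, 0.75, -0.075]
ft_force: [-0.1, -0.1, -1.9]
finger_gap: 0.0229
```

Request:
apply_moves(deltas=[0,0,0,0,0,0,0,0,0,0,0,0,0,0,0,0,0,0,0,0,0,0,0,0,0,0,0,0])

```text
time: 10.25
ee_pos: [0.6817, 0.2136, 0.2291]
orientation: [0.652, 0.088, 0.75, -0.077]
ft_force: [-0.2, -0.2, -1.9]
finger_gap: 0.023
```

```bash
python3 - <<'E'
from h import *
s,p,R=cur();print(p,s["qpos"].round(2),s["ft_force"].round(2))
for a,o,z in [(-8,.025,.115),(0,.025,.115),(10,.025,.115),(15,.025,.115),(20,.025,.115),(25,.025,.115),(30,.025,.115),(35,.025,.115),(40,.025,.115),(45,.025,.115),(50,.025,.115)]: print(a,end=" ");delta(*pose(a,o,z))
p,d=manip.snapshot("scene");cv2.imwrite("pics/s7.png",p[50:300,200:512].repeat(2,0).repeat(2,1))
E
```

```text
[0.68168345 0.21355914 0.22914445] [-0.67  0.64  0.54  1.35 -0.38  1.37 -0.34] [-0.23 -0.23 -1.86]
-8 rotvec deg [-0.36  0.   -0.02] shift mm [33.9  0.9  2.4]
0 rotvec deg [-0.36 -8.    0.01] shift mm [ 20.2   0.9 -11.9]
10 rotvec deg [ -0.36 -18.     0.04] shift mm [  6.1   0.7 -32.3]
15 rotvec deg [ -0.36 -23.     0.05] shift mm [  0.5   0.7 -43.3]
20 rotvec deg [ -0.35 -27.99   0.07] shift mm [ -4.2   0.6 -54.8]
25 rotvec deg [ -0.35 -32.99   0.08] shift mm [ -7.9   0.5 -66.7]
30 rotvec deg [ -0.35 -37.99   0.1 ] shift mm [-10.5   0.4 -78.8]
35 rotvec deg [ -0.35 -42.99   0.12] shift mm [-12.    0.4 -91.1]
40 rotvec deg [ -0.34 -47.99   0.13] shift mm [ -12.5    0.3 -103.5]
45 rotvec deg [ -0.34 -52.99   0.15] shift mm [ -11.8    0.2 -115.9]
50 rotvec deg [ -0.34 -57.99   0.16] shift mm [-1.010e+01  1.000e-01 -1.282e+02]
```

View pics/s7.png

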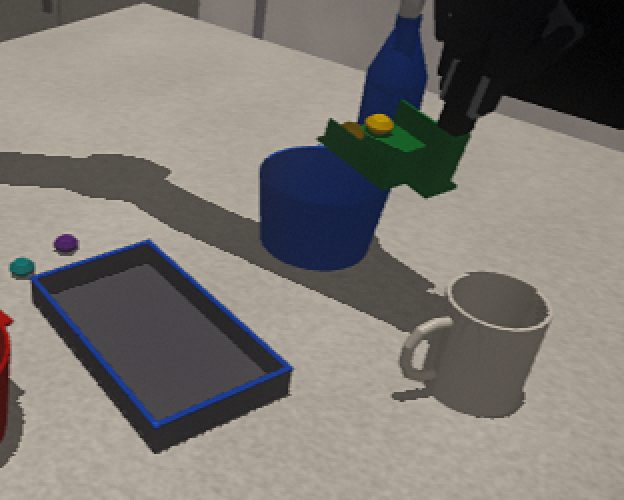

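The scoop's mouth is over the tub with both tablets still in the bowl, at (352,129) and (379,124). Next I'll tilt with the front edge held in place.

Request:
apply_moves(deltas=[0,-2,0,5,1,-3,0,0,-5,0,13,1,-7,0,0,-8,0,20,1,-12,0,0,-13,0,13,1,-22,0,0,-18,0,6,1,-32,0,0,-23,0,0.5,1,-43,0,0,-28,0,-4,0.5,-55,0,0,-33,0,-8,0.5,-67,0,0,-38,0,-10.5,0.5,-79,0,0,-43,0,-12,0.5,-91,0])

```text
time: 11.13
ee_pos: [0.5955, 0.2351, 0.2538]
orientation: [0.88, 0.055, 0.46, -0.102]
ft_force: [-0.3, 0.3, -0.8]
finger_gap: 0.0231
```

```bash
python3 - <<'E'
from h import *
s,p,R=cur();print(p,s["qpos"].round(2),s["ft_force"].round(2))
for a,o,z in [(35,.025,.115),(40,.025,.115),(45,.025,.115),(50,.025,.115),(55,.025,.115)]: print(a,end=" ");delta(*pose(a,o,z))
p,d=manip.snapshot("scene");cv2.imwrite("pics/s8.png",p[50:300,200:512].repeat(2,0).repeat(2,1))
E
```

```text
[0.59552818 0.23507864 0.2537622 ] [-1.49  0.22  0.93  2.02  0.46  0.61 -1.17] [-0.33  0.32 -0.79]
35 rotvec deg [-0.37 -0.15  0.06] shift mm [ 0.2 -0.6  0.2]
40 rotvec deg [-0.37 -5.15  0.08] shift mm [-8.6 -0.7 -8.6]
45 rotvec deg [ -0.37 -10.15   0.09] shift mm [-16.5  -0.8 -18.1]
50 rotvec deg [ -0.36 -15.15   0.11] shift mm [-23.6  -0.9 -28.3]
55 rotvec deg [ -0.36 -20.15   0.13] shift mm [-29.8  -0.9 -39. ]
```

View pics/s8.png

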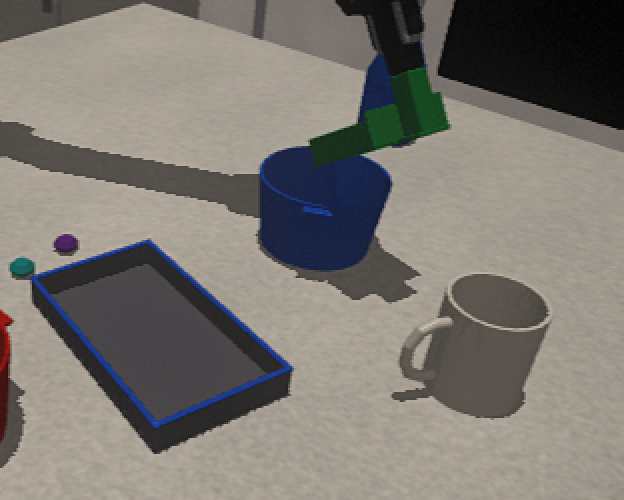

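The scoop is tilted 35° over the tub and the bowl's inside is hidden. I'll tilt a little more so that both tablets slide off.

Request:
apply_moves(deltas=[0,-2.5,0,-4,-0.5,-4,0,0,-5,0,-8.5,-0.5,-8.5,0,0,-7.5,0,-13,-0.5,-13,0,0,-10,0,-16.5,-1,-18,0,0,-10,0,-16.5,-1,-18,0,0,-10,0,-16.5,-1,-18,0])

```text
time: 11.68
ee_pos: [0.5718, 0.2402, 0.256]
orientation: [0.916, 0.044, 0.383, -0.107]
ft_force: [-0.8, 0.5, -2.0]
finger_gap: 0.0229
```

```bash
python3 - <<'E'
from h import *
s,p,R=cur();print(p,s["qpos"].round(2),s["ft_force"].round(2))
for a,o,z in [(45,.025,.115),(30,.025,.125),(15,.035,.13),(0,.04,.14)]: print(a,end=" ");delta(*pose(a,o,z))
p,d=manip.snapshot("scene");q,d=manip.snapshot("top")
cv2.imwrite("pics/s9.png",np.hstack([p[50:300,200:500],q[50:300,0:300]]).repeat(1,0))
E
```

```text
[0.57178856 0.24015526 0.25595867] [-1.78  0.21  1.12  2.15  0.84  0.57 -1.6 ] [-0.8   0.54 -2.01]
45 rotvec deg [-0.11 -0.41  0.22] shift mm [-0.8 -0.3  0.7]
30 rotvec deg [-0.14 14.59  0.21] shift mm [22.4 -0.1 29.2]
15 rotvec deg [-0.17 29.59  0.19] shift mm [60.7  0.1 52.6]
0 rotvec deg [-0.19 44.59  0.17] shift mm [94.   0.2 66.6]
```

View pics/s9.png

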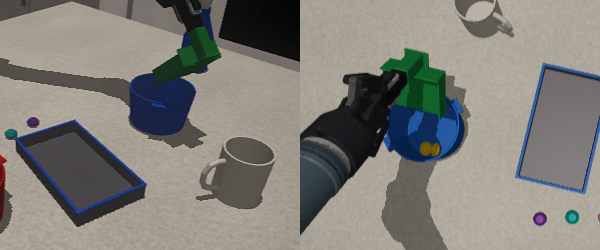

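Both yellow tablets are inside the blue tub, at (427,148) and (435,150) in the right panel. Next I'll untilt and back out.

Request:
apply_moves(deltas=[0,3,0,4,0,6,0,0,7,0,10,0,14,0,0,11,0,16,0,22,0,0,15,0,22,0,29,0,0,20,0,35,0,37,0,0,25,0,48,0,45,0,0,30,0,60,0,53,0,0,35,0,72,0,58,0,0,40,0,83,0,63,0,0,44.5,0,94,0,67,0])

```text
time: 12.62
ee_pos: [0.6863, 0.2118, 0.2381]
orientation: [0.703, 0.083, 0.702, -0.081]
ft_force: [0.4, -0.0, -0.9]
finger_gap: 0.0231
```

Request:
apply_moves(deltas=[0,0,0,0,0,0,0,0,0,0,0,0,0,0,0,0,0,0,0,0,0])

```text
time: 12.87
ee_pos: [0.684, 0.2129, 0.2369]
orientation: [0.704, 0.082, 0.701, -0.082]
ft_force: [-0.9, -0.1, -1.9]
finger_gap: 0.023
```

```bash
python3 - <<'E'
from h import *
s,p,R=cur();print(p,s["qpos"].round(2),s["ft_force"].round(2))
o=np.array([.6275,-.0352]);ex=np.array([.9744,-.225])
# tray: scoop back ~25 mm from the start pose towards the mouth (middle of clearances)
for z in(.24,.17,.1008): print(z,o-.03*ex,end=" ");delta(np.r_[o-.03*ex,z],target(-13))
E
```

```text
[0.68397407 0.21292878 0.2369438 ] [-0.77  0.57  0.61  1.45 -0.33  1.22 -0.36] [-0.88 -0.07 -1.86]
0.24 [ 0.598268 -0.02845 ] rotvec deg [-0.35  0.25 -0.01] shift mm [  -3.2 -254.6  -27.6]
0.17 [ 0.598268 -0.02845 ] rotvec deg [-0.35  0.25 -0.01] shift mm [  66.8 -254.7  -27.9]
0.1008 [ 0.598268 -0.02845 ] rotvec deg [-0.35  0.25 -0.01] shift mm [ 136.  -254.7  -28.2]
```

Request:
apply_moves(deltas=[0,0,0,-3,-8,-1,0,0,0,0,-3,-25,-3,0,0,0,0,-3,-50,-5,0,0,0,0,-3,-80,-9,0,0,0,0,-3,-110,-12,0,0,0,0,-3,-140,-15,0,0,0,0,-3,-170,-18,0,0,0,0,-3,-200,-22,0,0,0,0,-3,-228,-25,0,0,0,0,-3,-245,-27,0])

```text
time: 13.7
ee_pos: [0.5985, -0.0218, 0.2413]
orientation: [0.704, 0.082, 0.7, -0.083]
ft_force: [0.2, -1.3, -1.5]
finger_gap: 0.023
```

Request:
apply_moves(deltas=[0,0,0,0,-6,-1,0,0,0,0,0,-10,-1,0,0,0,0,0,-10,-1,0,0,0,0,0,-10,-1,0,0,0,0,0,-10,-1,0,0,0,0,0,-10,-1,0])

```text
time: 14.2
ee_pos: [0.5981, -0.0257, 0.2398]
orientation: [0.704, 0.08, 0.701, -0.081]
ft_force: [0.2, 0.9, -1.7]
finger_gap: 0.0231
```

```bash
python3 - <<'E'
from h import *
s,p,R=cur();print(p,s["ft_force"].round(2))
o=np.array([.6275,-.0352]);ex=np.array([.9744,-.225])
for z in(.1008,): delta(np.r_[o-.03*ex,z],target(-13))
p,d=manip.snapshot("scene");q,d=manip.snapshot("top")
cv2.imwrite("pics/s10.png",np.hstack([p[50:300,200:500],q[50:300,0:300]]).repeat(1,0))
E
```

```text
[ 0.59806723 -0.02565666  0.23975744] [ 0.2   0.91 -1.69]
rotvec deg [-0.09  0.24  0.02] shift mm [139.   -2.6   0.3]
```

View pics/s10.png

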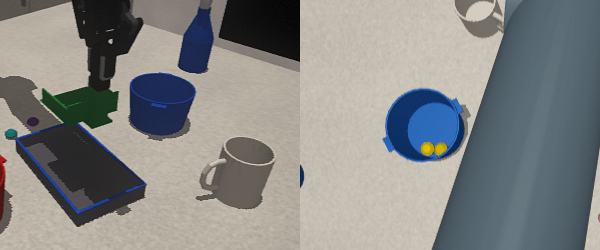

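The two tablets lie in the blue tub at (427,149) and (441,149) in the right panel. The scoop hangs level over the tray. Next I'll lower it, slowly at the end.

Request:
apply_moves(deltas=[0,0,0,15,-2,0,0,0,0,0,35,-2.5,0,0,0,0,0,60,-2.5,0,0,0,0,0,85,-2.5,0,0,0,0,0,105,-2.5,0,0,0,0,0,120,-2.5,0,0,0,0,0,129,-2.5,0,0,0,0,0,132,-2.5,0,0,0,0,0,134,-2.5,0,0,0,0,0,135,-2.5,0,0])

```text
time: 15.13
ee_pos: [0.5983, -0.0305, 0.1057]
orientation: [0.704, 0.081, 0.7, -0.082]
ft_force: [-0.4, 0.2, -1.0]
finger_gap: 0.0231
```

Request:
apply_moves(deltas=[0,0,0,1,0,0,0,0,0,0,2,0,0,0,0,0,0,3,0,0,0,0,0,0,4,0,0,0,0,0,0,4,0,0,0])

```text
time: 15.55
ee_pos: [0.5975, -0.0304, 0.1011]
orientation: [0.704, 0.081, 0.701, -0.082]
ft_force: [-0.7, 0.7, -0.9]
finger_gap: 0.0228
```

```bash
python3 - <<'E'
from h import *
s,p,R=cur();print(p,s["ft_force"].round(2),s["ft_torque"].round(2))
o=np.array([.6275,-.0352]);ex=np.array([.9744,-.225])
delta(np.r_[o-.03*ex,.1008],target(-13))
p,d=manip.snapshot("scene")
cv2.imwrite("pics/s11.png",p[120:320,180:430].repeat(3,0).repeat(3,1))
E
```

```text
[ 0.59750674 -0.03041363  0.10113583] [-0.7   0.65 -0.94] [-0.01 -0.02 -0.02]
rotvec deg [-0.28  0.25  0.02] shift mm [0.3 2.1 0.3]
```

View pics/s11.png

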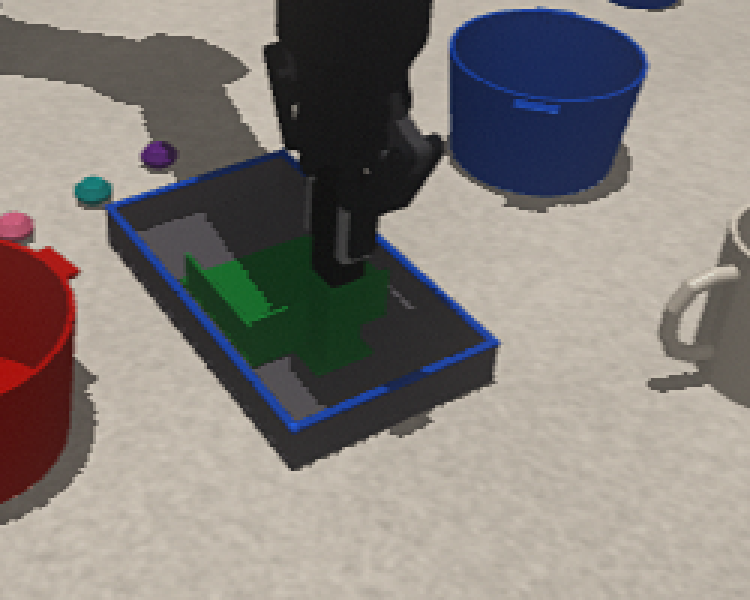

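The scoop is inside the tray with its weight only partly taken. Next I'll press down about 1.5 mm, then open in place.

Request:
apply_moves(deltas=[0,0,0,0.7,0,0,0,0,0,0,1.4,0,0,0,0,0,0,1.4,0,0,0])

```text
time: 15.85
ee_pos: [0.5977, -0.0305, 0.1008]
orientation: [0.704, 0.082, 0.701, -0.082]
ft_force: [-3.0, -0.4, 5.4]
finger_gap: 0.0229
```

Request:
apply_moves(deltas=[0,0,0,0,0,0,0.33,0,0,0,0,0,0,0.4,0,0,0,0,0,0,0.6,0,0,0,0,0,0,0.8,0,0,0,0,0,0,1,0,0,0,0,0,0,1,0,0,0,0,0,0,1,0,0,0,0,0,0,1])

```text
time: 16.52
ee_pos: [0.5975, -0.0305, 0.0996]
orientation: [0.704, 0.081, 0.701, -0.082]
ft_force: [-0.3, 0.1, -0.3]
finger_gap: 0.0854
```

Request:
apply_moves(deltas=[0,0,0,-5,0,0,1,0,0,0,-15,0,0,1,0,0,0,-30,0,0,1,0,0,0,-50,0,0,1,0,0,0,-75,0,0,1,0,0,0,-100,0,0,1,0,0,0,-125,0,0,1,0,0,0,-150,0,0,1,0,0,0,-150,0,0,1,0,0,0,-150,0,0,1])

```text
time: 17.35
ee_pos: [0.5984, -0.0307, 0.2526]
orientation: [0.706, 0.082, 0.699, -0.082]
ft_force: [0.5, -0.8, 0.2]
finger_gap: 0.0851
```

```bash
python3 - <<'E'
from h import *
s,p,R=cur();print(p,s["ft_force"].round(2),s["time"])
p,d=manip.snapshot("scene");q,d2=manip.snapshot("top")
cv2.imwrite("pics/s12.png",np.hstack([p[50:300,180:480],q[50:300,0:300]]))
W=cloud("scene",d)
m=(p.max(2)<45)&(W[...,2]>.1)&(W[...,2]<.145)&(np.hypot(W[...,0]-.598,W[...,1]+.03)<.04);w=W[m];print("handle",w.mean(0),w[:,2].max(),m.sum())
H=hsv(p);m=(H[...,0]>105)&(H[...,0]<125)&(H[...,1]>130)&(np.abs(W[...,2]-.083)<.004)&(np.hypot(W[...,0]-.54,W[...,1]-.247)<.1)
print("tub rect",cv2.minAreaRect((W[m][:,:2]*1000).astype(np.float32)))
E
```

```text
[ 0.59837375 -0.03065541  0.25261639] [ 0.49 -0.78  0.18] 17.35
handle [ 0.60214458 -0.03422981  0.12129936] 0.13599965871435968 392
tub rect ((542.073486328125, 247.37290954589844), (137.46377563476562, 138.1256103515625), 67.93740844726562)
```

View pics/s12.png

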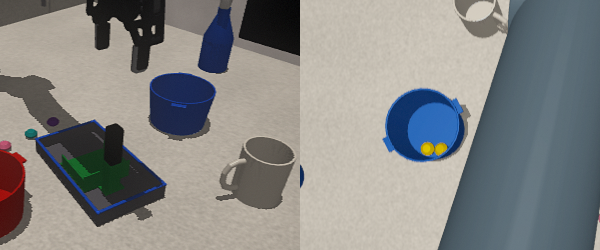

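The scoop stands upright and released in the tray, with its handle top at 0.136 m. The two tablets lie in the blue tub at (427,149) and (441,149) in the right panel, and the tub has not moved. The gripper is clear, so I'll hand in.

```bash
python3 -c "
from station import manip
print(manip.close_job())"
```

```text
the job is handed in; nothing more can be done
None
```

I took the scoop by its black handle and pushed it to the tray's near wall. It picked up both yellow tablets, and I tipped them into the blue tub. I then stood the scoop back in the tray, let go and raised the gripper clear. The job was handed in with the clock at about 17.5 s; no verdict is reported.

- **Tablets:** the last top picture shows both lying in the blue tub.
- **Blue tub:** its rim is centred at (0.542, 0.247), unchanged from the start within measuring error.
- **Scoop:** it looks upright in the last picture, and its handle top is at 0.136 m, where 0.135 m is expected when it stands in the tray. I judged the tilt by eye and did not measure it.
- **Robot:** the gripper is open with its TCP at z = 0.25 m, and the wrist force is near zero. At the readings I took, the force never went above about 6 N. The fingertips stayed well above the tablets throughout.

No check failed or disagreed.

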